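# Drop the V-rest into the work stand and hold the index plunger out

## Robot

A 6-joint arm with a two-finger parallel gripper is mounted at the origin on the work surface; the furniture and walls round the work are solid. World frame = base frame: x ahead of the robot, y to its left, z up, the work surface at z = 0. Lengths are in m, angles in degrees, forces in N, time in s.
With the tool pointing down it reaches from about 0.25 to 0.725 m from the base axis. Payload 9.7 kg.
Tool frame: the origin (TCP) lies at the very end of the fingers, on their centre line; the grasp point (between the pads) lies 19 mm behind it; z points along the fingers, y is the line along which they close (so a half turn about z gives the same grasp; the last joint's range is limited). The gripper opens to 85 mm and grips with 20 to 120 N. Pads are 22 mm wide; open, the fingers measure 114 mm over their backs; the gripper's body (76 mm by 85 mm) begins 54 mm behind the grasp point. The pads swing forward as they close: fully open they stand 13 mm farther back than shut.
Start: joints at [70.932, 4.979, 10.078, 95.1, 0, 90], TCP at [0.18, 0.52, 0.231] pointing down, gripper open.
Joint ranges: [-179.16, 179.16], [-48.56, 103.87], [-65.8, 70.77], [-126.05, 130.52], [-82.76, 87.17], [-180, 180]. Speed limits (degrees/s): [127.2, 127.2, 147.25, 180, 180, 180].

## Interface

Orientations are given as [roll, pitch, yaw] about the fixed x, y, z axes, in that order (R = Rz(yaw) Ry(pitch) Rx(roll)).
In Python, from workcell import bot, viewer, finder gives the robot as it stands. The module is installed in compiled form; this text tells all that it offers.
- The arm moves only by the shell command python3 -m inch 'ROWS' [FORCE]. ROWS is JSON, a list that holds one entry, the list of rows, each a list of 7 numbers: the opening in per cent of the stroke, from 0 (shut) to 100 (fully open), then the shift along the tool's x, y, z in mm, then the turn, a rotation vector about the tool's x, y, z in degrees. In form: [[[grip, tx, ty, tz, ax, ay, az], ...]]. A call has 1 to 8 rows; each row shifts and turns the commanded pose from where the row before left it, along the tool's axes as they then stand; what a row does not reach is not made up. A row lasts 1/8 s, in which the tool goes at most 62.5 mm and 10.7 degrees, less where a joint would pass 70% of its speed; a pose out of reach is approached as far as the arm can. A call with a gripper value outside its range is refused whole. The fingers move at their own pace and stop on an object; FORCE is the grip in N (left out, the last holds). Time passes only in rows, so rows that do not move let the fingers close. It gives the time, the measured TCP pose, the force, the opening and the grip force at its end, in the units of the state.
- bot.get_obs(): the state, without advancing time (a new reading comes with each control period).
- viewer.camera(name): name is "scene" or "side" or "wrist"; returns a dict with "pixels" (420x560x3 uint8, red, green, blue), "vfov" (degrees; the focal length in pixels is half the picture's height over the tangent of half this angle, whatever the lens; pixels are square), "cx", "cy" (the principal point, pixels), "R" (3x3) and "t" (3): a world point X has camera coordinates R X + t. Camera axes: x right, y down, z forward; pixel columns grow to the right and rows downward; lengths in m; the calibration is good to about 2 mm. A picture is of the moment at which its call begins. There is no depth.
- bot.job_done(): hands the job in; it is judged then, once.
Trained networks look in the newest picture that a camera, given by its name, has taken for a name from the list of things; names that differ only in an ending like _2 or _b are one class to them, and where a whole thing is asked for, a point or a joint stands for the part that bears it (a point fixed in the world has none). Each returns a list of dicts, best first, with "conf" (0 to 1); they miss things now and then, are a little off and sometimes report something else, mostly with a low value. They report only what shows in the picture. A call takes as long as a camera call.
- finder.outline_of(camera, thing): "pixels" (420x560 bool, what is visible of it) and "extent" ([centre column, centre row, width, height] in pixels, round what is visible of it).
- finder.mark_of(camera, thing): "position" ([column, row] in pixels: a listed point, or the origin of a listed thing).
The state is a dict: "time": time; "q": joint angles; "qd": joint speeds; "joint_efforts": joint torques, N m; "ee_pos": TCP position; "tcp_rot": TCP orientation; "wrist_force": force on the tool from outside, world axes, zero at the start; "torque": the same for the moment, N m; "opening": finger opening in m; "grasp_force": force on a finger pad.
Only numpy, scipy, OpenCV 4.12 (cv2) and the standard library are available. Lean on these libraries where they do the work, as an engineer would, in place of code of your own. Each camera call takes 0.05 s, during which the arm holds its last target. There are 200 camera calls.

## Task

Take the work rest with the V-shaped head out of the wooden block and slide its bar down into the upright socket of the bolted stand until it stands on the index pin that crosses the socket, and let go of it. Then pull the stand's sprung index plunger fully back by its knob, so that the pin leaves the hole and the rest drops to the bottom of the socket, and finish while still holding the plunger fully back (I will then set the height by hand). Leave the two other rests in the block and do not knock the other things about.

Things in the scene. Friction and masses are not known exactly. Their poses are not given: they have to be found in the camera images.
- rest_stand: Fixed stand: dark foot plate 124x110x10 mm with four 5 mm bolt heads, on it an upright grey rectangular tube, the socket. Origin on the bench under the socket's axis, z up. The index plunger stands out of the tube's -x face, axis parallel to x, 55 mm above the bench: boss and guide barrel (28 mm across at most) reach 61 mm from the socket's axis, then comes the knob.
- socket_mouth (a point): Centre of the socket's mouth, 115 mm above the bench; axes as rest_stand. The bore is 18 mm along x and 26 mm along y; a dark collar 40x48 mm, chamfered 3 mm, surrounds the mouth.
- socket_floor (a point): Centre of the rubber buffer at the bottom of the socket, 22 mm above the bench; axes as rest_stand.
- index_plunger (a joint): Plunger travel in m. 0: sprung home, its 8 mm round pin reaches 12 mm into the bore, top of pin 59 mm above the bench, so a rest put in stops there, 37 mm above the floor. 0.016: fully back at its stop (pulled along the stand's -x), pin out of the bore. The spring draws it home with about 6 N at 0, 10 N fully back; it does not latch.
- knob_grip (a point): Middle of the plunger's black round knob, on the plunger's axis, 84 mm from the socket's axis along the stand's -x and 55 mm above the bench when home; moves with the plunger; axes as rest_stand. The knob is a cylinder of 26 mm diameter, 73 to 94 mm from the socket's axis, with a thinner neck on the socket's side. Pinch it across y from above.
- rest_block: Fixed wooden block 62x228x55 mm, origin under its centre, long along y. Three blind mortises 18x26 mm, 45 mm deep, at y = -70, 0 and +70 mm, hold the three rests upright, their feet 10 mm above the bench.
- vee_rest: The rest to use, 0.17 to 0.35 kg, upright in one of the block's mortises: aluminium bar 16 (x) by 24 (y) mm, 130 long, four 10 mm holes through it along x, foot narrowed to 12x20 over 6 mm; on it a grey head 30 (x) by 44 (y) by 22 mm high and an open V of 6 mm steel plates, top at 177 mm. Origin under the foot, z up. Fits the socket with x parallel to the stand's, either way round, 1 mm play each side.
- vee_rest_head (a point): Centre of the V-rest's grey head block, 142 mm above its foot: pinch the 30 mm across x here.
- vee_foot (a point): Centre of the underside of the V-rest's foot.
- flat_rest: The same perforated flat bar and grey head block as vee_rest, same origin and axes, with a flat steel plate 30x54x8 mm on top, 160 mm tall; stays in the block.
- roller_rest: The same perforated flat bar and grey head block as vee_rest, same origin and axes, with a 18 mm steel roller between two cheeks on top, 173 mm tall; stays in the block.
- spool: Bystander: solder spool 56 mm across, 43 mm high, loose on the bench; origin under its centre.
- tin: Bystander: round tin 58 mm across, 23 mm high, loose on the bench; origin under its centre.
- tape_roll: Bystander: black roll of tape 68 mm across, 19 mm high, lying loose; origin under its centre.

How it is judged:
By the outcome, as a careful person would: the job done as asked, in the order asked, and still so for the second after the job is handed in, while the arm keeps its last pose, push and grip.
It also fails if it takes over 64 s, if anything falls off the work surface, if the arm or the gripper's body presses on something with over 40 N, if the wrist force passes 120 N, or if a joint passes its speed limit or range.

## Working session

There is one attempt and no reset: what is moved stays moved. The work goes in short steps, Python scripts to look and compute and a shell command to move; the robot and the scene stay as the last step left them, time stands still between calls to the robot, and variables do not carry over. Pictures are saved under pics/ and viewed, at most 10 in all, crops included, and the job is handed in when it is done.

```bash
mkdir -p pics; cat > h.py <<'E'
import numpy as np, cv2
from workcell import bot, viewer, finder
from scipy.spatial.transform import Rotation as Ro
def K(c):
    f=210/np.tan(np.radians(c["vfov"])/2); return f
def proj(c,X):
    p=np.array(c["R"])@np.array(X)+np.array(c["t"]); return [K(c)*p[0]/p[2]+c["cx"],K(c)*p[1]/p[2]+c["cy"]]
def ray(c,uv):
    R=np.array(c["R"]);f=K(c); d=R.T@np.array([(uv[0]-c["cx"])/f,(uv[1]-c["cy"])/f,1]); return -R.T@np.array(c["t"]), d/np.linalg.norm(d)
def tri(obs): # [(cam,uv)]
    A=np.zeros((3,3));b=np.zeros(3);rs=[ray(*o) for o in obs]
    for o,d in rs: P=np.eye(3)-np.outer(d,d);A+=P;b+=P@o
    X=np.linalg.solve(A,b); return X,[round(1000*np.linalg.norm((np.eye(3)-np.outer(d,d))@(X-o)),1) for o,d in rs]
def onz(c,uv,z):
    o,d=ray(c,uv); return o+d*(z-o[2])/d[2]
def save(c,n): cv2.imwrite("pics/"+n,cv2.cvtColor(c["pixels"],cv2.COLOR_RGB2BGR))
E
python3 - <<'E'
from h import *
C={}
for n in ["scene","side","wrist"]:
    C[n]=viewer.camera(n); save(C[n],n+"0.png")
    print(n,C[n]["vfov"],-np.array(C[n]["R"]).T@C[n]["t"])
for th in ["rest_stand","socket_mouth","knob_grip","rest_block","vee_rest","vee_rest_head","vee_foot","flat_rest","roller_rest","spool","tin","tape_roll"]:
    M={}
    for n in C:
        m=finder.mark_of(n,th)
        if m: M[n]=m[0]; print(th,n,[(np.round(q["position"],1).tolist(),round(q["conf"],2)) for q in m[:2]])
    o=[(C[n],M[n]["position"]) for n in M if M[n]["conf"]>.4]
    if len(o)>1: X,r=tri(o); print("   ->",X.round(4),r)
print(bot.get_obs())
E
```

```text
scene 45.62355027384509 [ 0.07833083 -0.29773649  1.24414911]
side 57.59990590465269 [ 0.44325381 -0.54154149  0.69807926]
wrist 69.77557581534673 [0.11770385 0.54317809 0.37360754]
rest_stand scene [([275.1, 212.8], 0.84)]
rest_stand side [([288.3, 216.8], 0.96), ([285.7, 182.0], 0.34)]
   -> [0.5873 0.1375 0.0019] [np.float64(2.0), np.float64(2.0)]
socket_mouth scene [([273.4, 192.6], 0.67), ([323.5, 259.3], 0.47)]
socket_mouth side [([285.3, 181.6], 0.68)]
   -> [0.5778 0.1352 0.1244] [np.float64(0.5), np.float64(0.5)]
knob_grip scene [([251.0, 218.5], 0.61), ([269.6, 193.2], 0.22)]
knob_grip side [([250.6, 203.3], 0.54), ([223.4, 160.2], 0.24)]
   -> [0.5012 0.153  0.055 ] [np.float64(7.8), np.float64(7.8)]
rest_block scene [([338.2, 281.5], 0.8), ([343.2, 213.5], 0.71)]
rest_block side [([285.7, 307.4], 0.66)]
   -> [ 0.5351 -0.1217  0.0016] [np.float64(1.8), np.float64(1.8)]
vee_rest scene [([352.7, 305.0], 0.81)]
vee_rest side [([277.6, 337.2], 0.6)]
   -> [ 0.5064 -0.1882  0.0079] [np.float64(3.2), np.float64(3.2)]
vee_rest_head scene [([365.6, 282.8], 0.79), ([270.8, 192.3],
[... 618 characters left out ...]
oat64(3.7), np.float64(3.7)]
{'time': 1.95, 'q': array([ 7.09317917e+01,  4.97891972e+00,  1.00781114e+01,  9.51003796e+01,
       -4.11051040e-05,  9.00001711e+01]), 'qd': array([ 0.00527877, -0.00095995,  0.01285418,  0.06519951, -0.00335092,
       -0.01828269]), 'joint_efforts': array([ 1.20280703e-03, -5.20093524e+01,  4.64857185e+01,  1.59927378e-03,
       -3.28706858e-05, -8.49923907e-06]), 'ee_pos': array([0.17967818, 0.51981162, 0.23128303]), 'tcp_rot': array([-1.79998812e+02,  4.11086505e-05,  1.60931621e+02]), 'wrist_force': array([ 0.40289662, -0.73873576, -0.74426443]), 'torque': array([-0.0451656 , -0.01687313, -0.02171668]), 'grasp_force': 0.0, 'opening': 0.08555128292069693}
```

View pictures.

View pics/scene0.png

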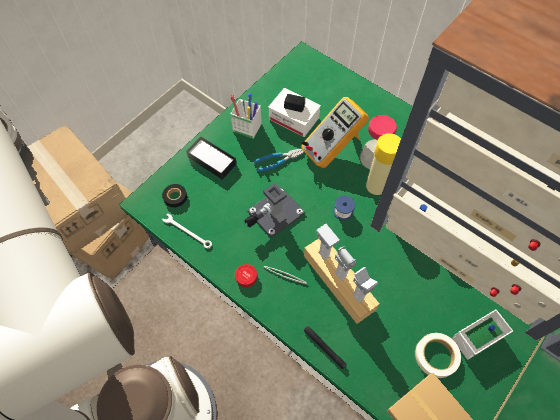

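View pics/side0.png

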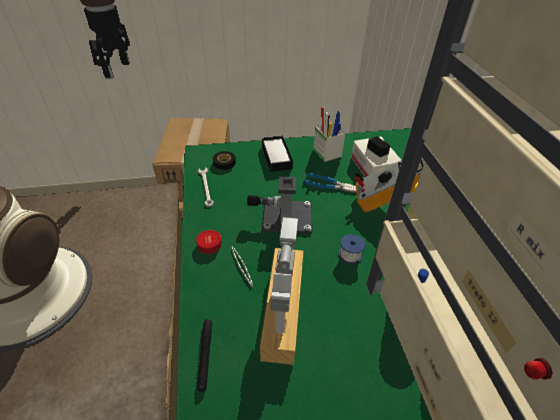

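```bash
python3 - <<'E'
import cv2,numpy as np
a=cv2.imread("pics/scene0.png")[175:330,235:400]; b=cv2.imread("pics/side0.png")[165:370,235:375]
a=cv2.resize(a,None,fx=3.7,fy=3.7,interpolation=3)[:,:420*1+190];b=cv2.resize(b,None,fx=2.8,fy=2.8,interpolation=3)
m=np.zeros((600,800,3),np.uint8);a=cv2.resize(a,(430,404));m[:404,:430]=a;h,w=b.shape[:2];s=min(600/h,370/w);b=cv2.resize(b,None,fx=s,fy=s);m[:b.shape[0],430:430+b.shape[1]]=b
cv2.imwrite("pics/crop0.png",m)
E
```

```text
(no output)
```

View pics/crop0.png

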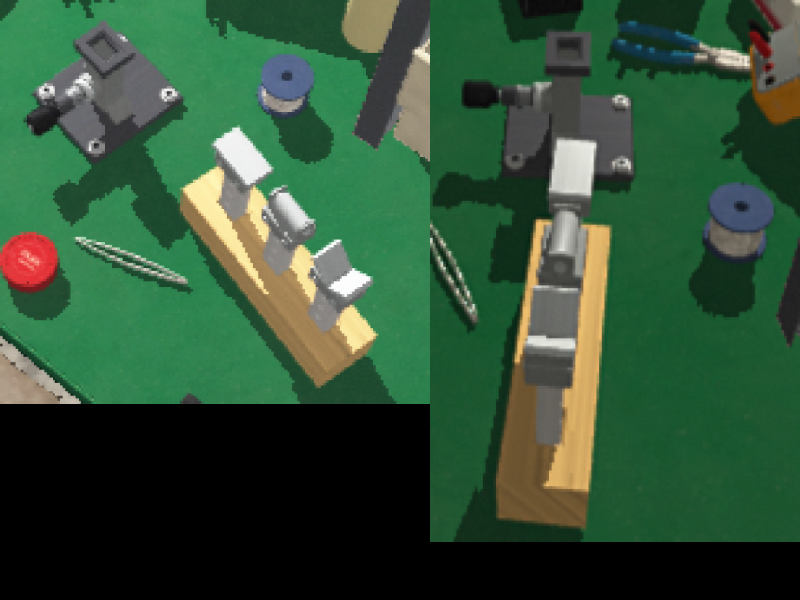

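Scene: V-rest is the nearest of the three, head at scene (365,282) / side (282,296); roller in the middle, flat at the far end. The stand is at scene (275,213) with its knob towards the robot.

```bash
python3 -m inch '[[[100,0,0,-20,0,0,10.5],[100,0,0,-20,0,0,10.5],[100,0,0,-20,0,0,10.5],[100,0,0,-20,0,0,10.5],[100,0,0,-20,0,0,10.5],[100,0,0,-15,0,0,10.5],[100,0,0,-15,0,0,10.5],[100,0,0,0,0,0,10.5]]]'
cat >> h.py <<'E'
def delta(pos,rpy):
    o=bot.get_obs(); R0=Ro.from_euler("xyz",o["tcp_rot"],degrees=True); R1=Ro.from_euler("xyz",rpy,degrees=True)
    print("now",o["time"],o["ee_pos"].round(4),o["tcp_rot"].round(2),"q",o["q"].round(1),"F",o["wrist_force"].round(1),"op",round(o["opening"],4),"g",round(o["grasp_force"],1))
    print("shift mm(now axes)",(1000*R0.inv().apply(np.array(pos)-o["ee_pos"])).round(1),"after turn",(1000*R1.inv().apply(np.array(pos)-o["ee_pos"])).round(1),"rotvec",(R0.inv()*R1).as_rotvec(degrees=True).round(2))
E
python3 -c "
from h import *
delta([.45,-.02,.36],[180,0,70])"
```

```text
time: 2.95
ee_pos: [0.1798, 0.5201, 0.3625]
tcp_rot: [180.0, -0.1, 76.6]
wrist_force: [0.7, -0.6, 0.5]
opening: 0.0859
grasp_force: 0.0
now 2.95 [0.1798 0.5201 0.3625] [ 1.7999e+02 -1.0000e-01  7.6590e+01] q [ 70.9  10.7  31.6 110.8  -0.  174.3] F [ 0.7 -0.6  0.5] op 0.0859 g 0.0
shift mm(now axes) [-462.6  388.2    1.7] after turn [-415.1  438.7    2.5] rotvec [ 0.01 -0.1   6.59]
```

```bash
python3 -m inch '[[[100,-46,39,0,0,0,0],[100,-46,39,0,0,0,0],[100,-46,39,0,0,0,0],[100,-46,39,0,0,0,0],[100,-46,39,0,0,0,0],[100,-46,39,0,0,0,1],[100,-46,39,0,0,0,2],[100,-46,39,0,0,0,2]]]'
python3 - <<'E'
from h import *
c=viewer.camera("wrist"); save(c,"w1.png"); np.save("w1.npy",c,allow_pickle=True)
delta([.45,-.02,.36],[180,0,70])
print(-np.array(c["R"]).T@c["t"],c["R"])
for th in ["rest_stand","socket_mouth","knob_grip","rest_block","vee_rest_head","vee_foot"]:
    print(th,[(np.round(q["position"],1).tolist(),round(q["conf"],2)) for q in finder.mark_of("wrist",th)[:2]])
E
```

```text
time: 3.95
ee_pos: [0.3971, 0.0871, 0.3615]
tcp_rot: [180.0, -0.0, 71.9]
wrist_force: [1.1, 0.4, 0.1]
opening: 0.0853
grasp_force: 0.0
now 4.0 [0.3991 0.0815 0.361 ] [1.799e+02 1.200e-01 7.148e+01] q [ 11.7  -9.1  11.4 110.5  -0.2 120.2] F [ 1.2 -1.8 -0.6] op 0.0849 g 0.0
shift mm(now axes) [-80.1  80.5   1.3] after turn [-78.   82.6   1. ] rotvec [0.1  0.12 1.49]
[0.41881743 0.15202419 0.50442847] [[ 0.95044909 -0.31087779  0.00123629]
 [-0.30017958 -0.91669248  0.26375579]
 [-0.08086252 -0.25105756 -0.9645887 ]]
rest_stand [([385.4, 104.0], 0.95)]
socket_mouth [([415.4, 96.0], 0.64), ([386.4, 105.2], 0.42)]
knob_grip []
rest_block [([390.2, 259.1], 0.94)]
vee_rest_head []
vee_foot [([480.3, 168.3], 0.4)]
```

View pics/w1.png

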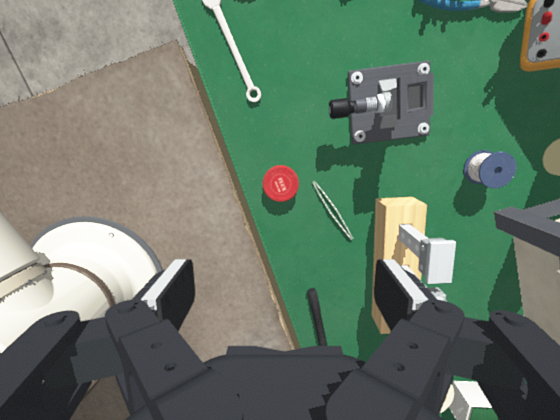

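The stand shows fully here: bolts at about (357,77), (424,69), (360,136), (424,128), mouth at (416,96), knob at (341,107); the block's far end at (400,200).

```bash
python3 -m inch '[[[100,-43,33,0,0,0,0.5],[100,-43,33,0,0,0,0.5],[100,-43,33,0,0,0,0.5],[100,-43,0,0,0,0,0],[100,-43,0,0,0,0,0],[100,-43,0,0,0,0,0],[100,0,0,0,0,0,0],[100,0,0,0,0,0,0]]]'
python3 - <<'E'
from h import *
c1=np.load("w1.npy",allow_pickle=True).item()
b=[onz(c1,p,.0125) for p in [(357,77),(424,69),(360,136),(424,128)]]
for p in b: print(p.round(4))
for i,j in [(0,1),(2,3)]: d=b[j]-b[i]; print(np.degrees(np.arctan2(d[1],d[0])),np.linalg.norm(d))
for i,j in [(2,0),(3,1)]: d=b[j]-b[i]; print(np.degrees(np.arctan2(d[1],d[0]))-90,np.linalg.norm(d))
print("mean",np.mean(b,0),"mouth",onz(c1,(416,96),.115),"knob",onz(c1,(341,107.5),.055))
c=viewer.camera("wrist"); save(c,"w2.png"); np.save("w2.npy",c,allow_pickle=True)
delta([.51,-.19,.36],[180,0,70])
for th in ["rest_block","vee_rest_head","vee_foot","vee_rest"]:
    print(th,[(np.round(q["position"],1).tolist(),round(q["conf"],2)) for q in finder.mark_of("wrist",th)[:2]])
E
```

```text
time: 5.3
ee_pos: [0.4066, -0.1852, 0.3614]
tcp_rot: [180.0, -0.0, 70.5]
wrist_force: [1.0, 0.1, -0.0]
opening: 0.0849
grasp_force: 0.0
[0.5482 0.1919 0.0125]
[0.6464 0.1714 0.0125]
[0.5312 0.1068 0.0125]
[0.6299 0.0873 0.0125]
-11.77144782369877 0.10031877747972848
-11.154254620065306 0.10062050718263724
-11.3235964068257 0.08678936474388863
-11.120135759230209 0.08570838252876001
mean [0.58894312 0.13937964 0.0125    ] mouth [0.58395741 0.14074874 0.115     ] knob [0.50563029 0.15692875 0.055     ]
now 5.35 [ 0.4067 -0.185   0.3614] [ 1.7999e+02 -2.0000e-02  7.0560e+01] q [-24.5  -3.9  16.2 110.    0.   85. ] F [0.  0.6 0.6] op 0.0853 g 0.0
shift mm(now axes) [29.7 99.1  1.4] after turn [30.7 98.8  1.4] rotvec [ 0.01 -0.02  0.56]
rest_block [([346.1, 110.9], 0.79)]
vee_rest_head [([377.2, 164.0], 0.81)]
vee_foot []
vee_rest [([349.1, 156.6], 0.85)]
```

View pics/w2.png

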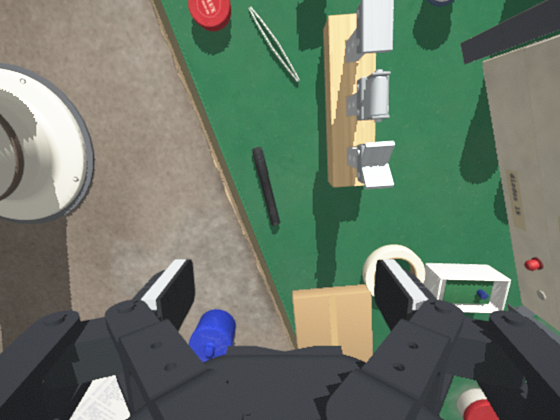

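The wrist picture shows the V-rest as the nearest one, V at (377,165), block's front top edge (330,186)–(373,186) and left edge at column 329.

```bash
python3 - <<'E'
from h import *
c=np.load("w2.npy",allow_pickle=True).item()
s,d=viewer.camera("scene"),viewer.camera("side")
print(tri([(c,(377.2,164)),(s,(365.6,282.8)),(d,(281.8,295.7))]),"w2@.152",onz(c,(377.2,164),.152),"scene",onz(s,(365.6,282.8),.152),"side",onz(d,(281.8,295.7),.152))
P=[onz(c,p,.055) for p in [(329.5,186.5),(329,15),(373,185.5)]]
e=P[1]-P[0]; print("blk yaw",np.degrees(np.arctan2(e[1],e[0]))-90,np.linalg.norm(e)); e=P[2]-P[0]; print(np.degrees(np.arctan2(e[1],e[0])),np.linalg.norm(e),P)
m=c["pixels"][0:200,310:420]; m=cv2.resize(m[:,:,::-1],None,fx=3,fy=3,interpolation=3)
cv2.imwrite("pics/c2.png",m)
# stand
c1=np.load("w1.npy",allow_pickle=True).item()
print("mouth",tri([(c1,(416,96)),(s,(273.4,192.6)),(d,(285.3,181.6))]))
E
```

```text
(array([ 0.51534276, -0.19252918,  0.15676613]), [np.float64(3.5), np.float64(2.5), np.float64(2.2)]) w2@.152 [ 0.51975234 -0.19202813  0.152     ] scene [ 0.51600937 -0.19432829  0.152     ] side [ 0.51390207 -0.18872698  0.152     ]
blk yaw -17.008738273442404 0.22782701663445334
-18.12829405319916 0.06562260314894568 [array([ 0.46789088, -0.22037514,  0.055     ]), array([ 0.53453428, -0.00251324,  0.055     ]), array([ 0.53025613, -0.24079334,  0.055     ])]
mouth (array([0.5800579 , 0.13930079, 0.1202434 ]), [np.float64(2.2), np.float64(2.1), np.float64(1.9)])
```

View pics/c2.png

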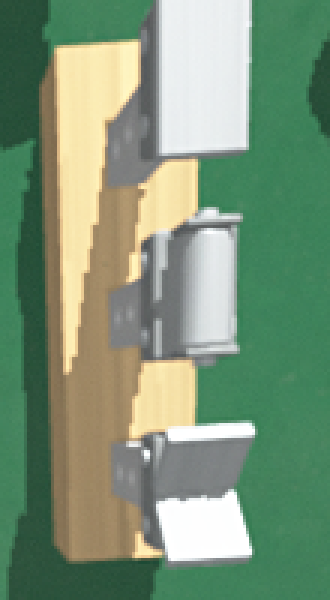

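```bash
python3 -m inch '[[[100,0,28,20,0,0,0],[100,0,28,20,0,0,0],[100,-2,28,20,0,0,0],[100,0,0,0,0,0,0],[100,0,0,0,0,0,0]]]'
python3 - <<'E'
from h import *
c=np.load("w2.npy",allow_pickle=True).item()
P=[onz(c,p,.055) for p in [(334.3,186.7),(328.3,15)]]
e=P[1]-P[0]; a=np.arctan2(e[1],e[0])-np.pi/2; print("blk yaw",np.degrees(a),np.linalg.norm(e))
x=np.array([np.cos(a),np.sin(a),0]);print("vee xy",(P[0]+P[1])/2+.031*x-.07*e/np.linalg.norm(e))
c=viewer.camera("wrist"); save(c,"w3.png"); np.save("w3.npy",c,allow_pickle=True)
delta([.515,-.192,.36],[180,0,74])
for th in ["vee_rest_head","vee_rest"]:
    for q in finder.mark_of("wrist",th)[:1]: print(th,q["position"],q["conf"],onz(c,q["position"],.152 if "head" in th else .01))
E
```

```text
time: 6.28
ee_pos: [0.4843, -0.2161, 0.3018]
tcp_rot: [-180.0, 0.0, 70.4]
wrist_force: [-0.4, 0.5, 0.1]
opening: 0.0852
grasp_force: 0.0
blk yaw -14.96274901616619 0.22862838053632795
vee xy [ 0.51602942 -0.18827648  0.055     ]
now 6.325 [ 0.4843 -0.2161  0.3023] [1.7995e+02 1.0000e-02 7.0440e+01] q [-24.1   4.5  17.6 103.1  -0.   85.5] F [ 0.   0.8 -0.1] op 0.0854 g 0.0
shift mm(now axes) [ 33.   20.9 -57.7] after turn [ 31.7  22.9 -57.7] rotvec [ 0.05  0.01 -3.56]
vee_rest_head [304.0, 166.3] 0.92 [ 0.51491609 -0.18954931  0.152     ]
vee_rest [296.9, 153.7] 0.58 [ 0.51455981 -0.18767479  0.01      ]
```

View pics/w3.png

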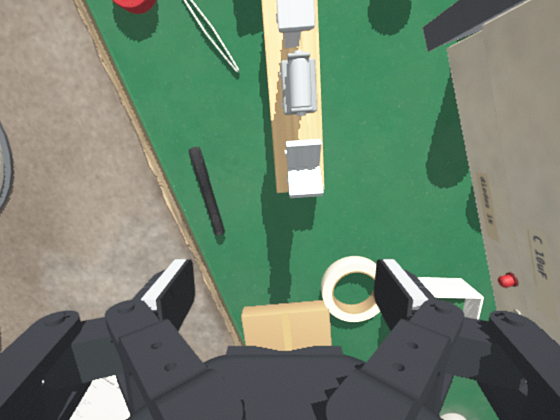

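V-rest in the middle at (304,166), in line with the image axes; all measurements agree at about (0.515, -0.189), yaw about -15°.

```bash
python3 -m inch '[[[100,0,0,0,0,0,-4.3],[100,17,11.5,10,0,0,0],[100,17,11,30,0,0,0],[100,0,0,40,0,0,0],[100,0,0,40,0,0,0],[100,0,0,30,0,0,0],[100,0,0,19,0,0,0],[100,0,0,0,0,0,0]]]'
python3 -m inch '[[[20,0,0,0,0,0,0],[20,0,0,0,0,0,0],[20,0,0,0,0,0,0],[20,0,0,0,0,0,0]]]' 50
python3 -c "
from h import *
save(viewer.camera('wrist'),'w4.png')
delta([.515,-.189,.133],[180,0,74.7])"
```

```text
time: 7.42
ee_pos: [0.515, -0.1889, 0.1313]
tcp_rot: [-179.9, -0.0, 74.7]
wrist_force: [0.3, 0.0, 0.3]
opening: 0.0853
grasp_force: 0.0
time: 7.92
ee_pos: [0.5152, -0.1896, 0.1332]
tcp_rot: [180.0, 0.0, 74.7]
wrist_force: [-3.0, 0.7, 4.6]
opening: 0.0295
grasp_force: 49.1
now 7.975 [ 0.5152 -0.1896  0.1332] [1.7997e+02 1.0000e-02 7.4720e+01] q [-20.2   4.   -1.9  84.2  -0.   85.1] F [-3.4  1.9  5.9] op 0.0299 g 49.2
shift mm(now axes) [ 0.5 -0.4  0.2] after turn [ 0.5 -0.4  0.2] rotvec [0.03 0.01 0.02]
```

View pics/w4.png

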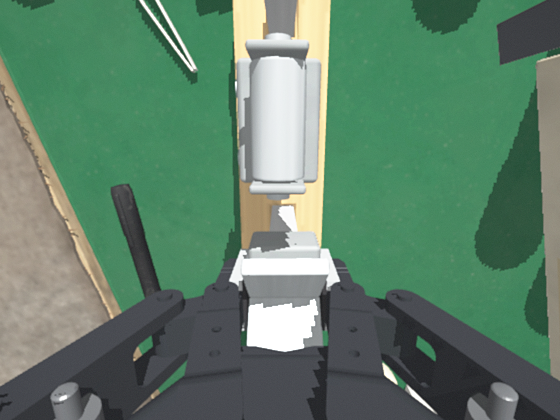

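Clean grasp: head between the pads at (285,260), forces small. Lifting.

```bash
python3 -m inch '[[[20,0,0,-8,0,0,0],[20,0,0,-15,0,0,0],[20,0,0,-20,0,0,0],[20,0,0,-30,0,0,0],[20,0,0,-40,0,0,0],[20,0,0,-40,0,0,0],[20,0,0,-37,0,0,0],[20,0,0,0,0,0,0]]]' 70
python3 -c "
from h import *
c=[viewer.camera(n) for n in ('scene','side')]
delta([.5825,.140,.323],[180,0,78.6])
p=[finder.mark_of(n,'vee_foot')[:1] for n in ('scene','side')];print(p)
if all(p): print(tri([(c[i],p[i][0]['position']) for i in (0,1)]))
"
```

```text
time: 8.98
ee_pos: [0.516, -0.1898, 0.326]
tcp_rot: [179.7, 0.0, 74.7]
wrist_force: [0.3, -0.1, -2.5]
opening: 0.0294
grasp_force: 69.6
now 9.075 [ 0.5155 -0.1896  0.3223] [179.98   0.    74.73] q [-20.2   8.2  23.9 105.7   0.   85.1] F [ 0.1  0.9 -2.7] op 0.0294 g 69.6
shift mm(now axes) [335.6 -22.2  -0.7] after turn [336.3   0.5  -0.7] rotvec [ 0.02  0.   -3.87]
[[{'position': [366.7, 273.4], 'conf': 0.98}], [{'position': [283.9, 278.6], 'conf': 0.86}]]
(array([ 0.51672573, -0.18804929,  0.19863956]), [np.float64(0.4), np.float64(0.4)])
```

```bash
python3 -m inch '[[[20,20,0,0,0,0,-3.9],[20,40,0,0,0,0,0],[20,45,0,0,0,0,0],[20,45,0,0,0,0,0],[20,40,0,0,0,0,0],[20,30,0,0,0,0,0],[20,0,0,0,0,0,0],[20,0,0,0,0,0,0]]]'
python3 - <<'E'
from h import *
c=viewer.camera("wrist"); save(c,"w5.png"); np.save("w5.npy",c,allow_pickle=True)
delta([.5825,.140,.323],[180,0,78.6])
for th in ["socket_mouth","rest_stand","knob_grip"]:
    for q in finder.mark_of("wrist",th)[:1]: print(th,q["position"],q["conf"],onz(c,q["position"],{"s":.115,"r":0,"k":.055}[th[0]]))
E
```

```text
time: 10.18
ee_pos: [0.5597, 0.0261, 0.3218]
tcp_rot: [-180.0, 0.0, 78.7]
wrist_force: [0.3, -0.8, -2.1]
opening: 0.0292
grasp_force: 69.5
now 10.225 [0.5597 0.0256 0.322 ] [-1.7997e+02  1.0000e-02  7.8670e+01] q [  2.6   9.8  25.8 106.   -0.  104. ] F [-0.4  0.5 -1.4] op 0.0292 g 69.5
shift mm(now axes) [ 1.166e+02 -1.000e-01 -1.000e+00] after turn [116.6  -0.3  -1. ] rotvec [-0.03  0.01  0.07]
socket_mouth [284.5, 85.3] 0.96 [0.58351157 0.13914251 0.115     ]
rest_stand [286.2, 96.3] 0.73 [0.58618623 0.13928719 0.        ]
knob_grip [218.0, 90.7] 0.58 [0.50111273 0.15726666 0.055     ]
```

View pics/w5.png

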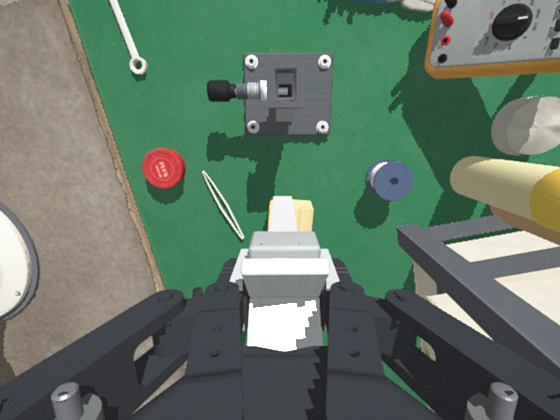

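Mouth at (285,87) with the pin visible in the bore, stand's edges parallel to the image axes, knob at (218,91). Good agreement.

```bash
python3 -m inch '[[[20,30,0,0,0,0,0],[20,40,0,0,0,0,0],[20,30,0,0,0,0,0],[20,16,0.5,15,0,0,0],[20,0,0,30,0,0,0],[20,0,0,19,0,0,0],[20,0,0,0,0,0,0],[20,0,0,0,0,0,0]]]'
python3 - <<'E'
from h import *
C={n:viewer.camera(n) for n in ("scene","side")}
w1,w5=[np.load(f,allow_pickle=True).item() for f in ("w1.npy","w5.npy")]
print("mouth",tri([(w1,(416,96)),(w5,(284.8,86))]))
delta([.583,.1393,.258],[180,0,78.6])
for th in ("vee_foot","vee_rest_head"):
    p={n:finder.mark_of(n,th)[:1] for n in C}
    if all(p.values()): print(th,tri([(C[n],p[n][0]["position"]) for n in C]))
m=np.hstack([cv2.resize(C["scene"]["pixels"][120:270,190:340],(400,400)),cv2.resize(C["side"]["pixels"][60:260,190:390],(400,400))])
save({"pixels":m},"c6.png")
E
```

```text
time: 11.38
ee_pos: [0.5834, 0.139, 0.2589]
tcp_rot: [180.0, -0.0, 78.6]
wrist_force: [0.3, -0.8, -1.7]
opening: 0.0291
grasp_force: 69.6
mouth (array([0.58415848, 0.13966199, 0.11339514]), [np.float64(1.1), np.float64(1.1)])
now 11.475 [0.5836 0.1392 0.2594] [ 1.7992e+02 -4.0000e-02  7.8610e+01] q [ 13.4  12.8  22.   99.2  -0.  114.8] F [ 0.2  0.2 -2.3] op 0.0293 g 69.6
shift mm(now axes) [-0.1 -0.6  1.3] after turn [-0.1 -0.6  1.4] rotvec [ 0.08 -0.04  0.01]
vee_foot (array([0.58484845, 0.14479569, 0.12185854]), [np.float64(3.2), np.float64(3.2)])
vee_rest_head (array([0.58340411, 0.13738562, 0.27739276]), [np.float64(1.9), np.float64(1.9)])
```

View pics/c6.png

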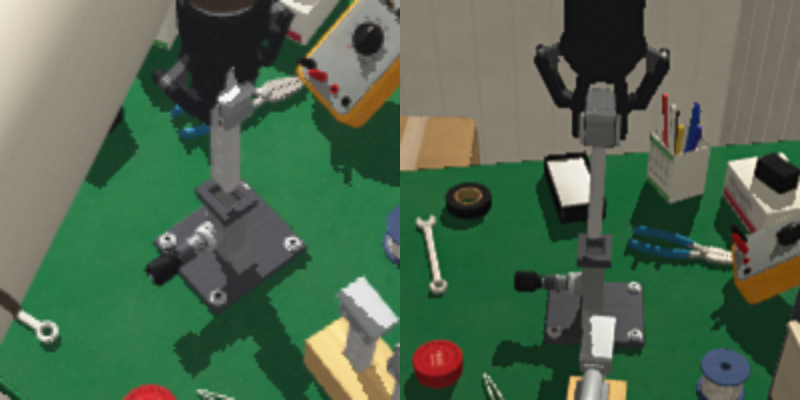

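The bar hangs right over the collar in both views. Lowering gently with a force check.

```bash
python3 -m inch '[[[20,0,0,8,0,0,0],[20,0,0,7,0,0,0],[20,0,0,5,0,0,0],[20,0,0,5,0,0,0],[20,0,0,4,0,0,0],[20,0,0,0,0,0,0]]]'
```

```text
time: 12.42
ee_pos: [0.5835, 0.1394, 0.2291]
tcp_rot: [180.0, 0.0, 78.6]
wrist_force: [1.4, -0.2, -1.9]
opening: 0.0295
grasp_force: 69.4
```

```bash
python3 -m inch '[[[20,0,0,6,0,0,0],[20,0,0,8,0,0,0],[20,0,0,8,0,0,0],[20,0,0,8,0,0,0],[20,0,0,6,0,0,0],[20,0,0,4,0,0,0],[20,0,0,2,0,0,0],[20,0,0,0,0,0,0]]]'
python3 -m inch '[[[20,0,0,1.5,0,0,0],[20,0,0,1.5,0,0,0],[20,0,0,1,0,0,0],[20,0,0,0,0,0,0]]]'
```

```text
time: 13.42
ee_pos: [0.5834, 0.1394, 0.1871]
tcp_rot: [-180.0, 0.0, 78.6]
wrist_force: [2.1, -1.6, -4.7]
opening: 0.0296
grasp_force: 69.3
time: 13.92
ee_pos: [0.5834, 0.1394, 0.1832]
tcp_rot: [180.0, -0.0, 78.6]
wrist_force: [3.5, -0.4, -2.5]
opening: 0.0292
grasp_force: 69.6
```

```bash
python3 -m inch '[[[20,0,0,0.7,0,0,0],[20,0,0,0.7,0,0,0],[20,0,0,0,0,0,0]]]'
python3 -m inch '[[[20,0,0,0.5,0,0,0],[20,0,0,0.5,0,0,0],[20,0,0,0,0,0,0]]]'
```

```text
time: 14.3
ee_pos: [0.5834, 0.1395, 0.1821]
tcp_rot: [180.0, -0.0, 78.6]
wrist_force: [2.8, -0.3, 0.9]
opening: 0.0291
grasp_force: 69.9
time: 14.68
ee_pos: [0.5835, 0.1395, 0.1819]
tcp_rot: [179.9, -0.0, 78.6]
wrist_force: [1.7, -1.2, 6.4]
opening: 0.0296
grasp_force: 70.8
```

On the pin at the expected height (TCP 0.182). Release and back off.

```bash
python3 -m inch '[[[90,0,0,0,0,0,0],[90,0,0,0,0,0,0],[90,0,0,0,0,0,0],[90,0,0,-10,0,0,0],[90,0,0,-20,0,0,0],[90,0,0,-30,0,0,0],[90,0,0,-40,0,0,0],[90,0,0,0,0,0,0]]]'
python3 - <<'E'
from h import *
C={n:viewer.camera(n) for n in ("scene","side","wrist")}
delta([.5005,.1565,.272],[180,0,-11.4])
for th in ("vee_rest_head","knob_grip"):
    p={n:finder.mark_of(n,th)[:1] for n in C}
    print(th,{n:(p[n][0]["position"],p[n][0]["conf"]) for n in p if p[n]})
    o=[(C[n],p[n][0]["position"]) for n in C if p[n] and p[n][0]["conf"]>.4]
    if len(o)>1: print(tri(o))
m=np.hstack([cv2.resize(C["wrist"]["pixels"],(533,400)),cv2.resize(C["side"]["pixels"][60:260,220:353],(266,400))])
save({"pixels":m},"c7.png")
E
```

```text
time: 15.68
ee_pos: [0.5841, 0.1397, 0.2849]
tcp_rot: [179.7, -0.1, 78.6]
wrist_force: [1.3, 1.1, 0.3]
opening: 0.0772
grasp_force: 0.0
now 15.825 [0.5833 0.1395 0.2803] [-1.7996e+02  1.0000e-02  7.8630e+01] q [ 13.4  13.7  25.5 101.8   0.  114.8] F [ 0.  -0.4 -0.5] op 0.0768 g 0.0
shift mm(now axes) [  0.4 -84.5   8.4] after turn [-84.5  -0.3   8.3] rotvec [-2.000e-02  4.000e-02  9.003e+01]
vee_rest_head {'scene': ([276.3, 173.7], 0.72), 'side': ([292.4, 153.0], 0.96), 'wrist': ([289.1, 224.0], 0.67)}
(array([0.58979316, 0.13627636, 0.20249   ]), [np.float64(1.7), np.float64(1.9), np.float64(2.1)])
knob_grip {'scene': ([271.7, 206.2], 0.74), 'side': ([252.1, 200.4], 0.65), 'wrist': ([212.1, 189.8], 0.69)}
(array([0.51940835, 0.13714375, 0.08963846]), [np.float64(39.8), np.float64(25.4), np.float64(26.0)])
```

View pics/c7.png

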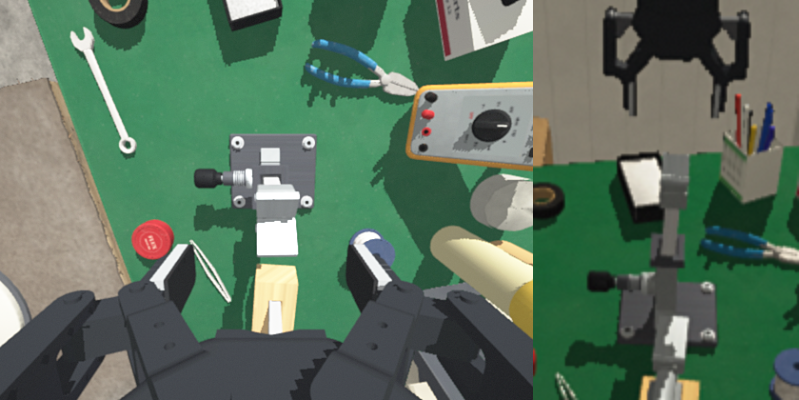

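The V-rest stands free in the socket, head at z≈0.2025 (pin height as expected); knob at side (252,200), wrist about (218,187).

```bash
python3 -m inch '[[[100,0,-30,0,0,0,0],[100,0,-54,0,0,0,0],[100,0,0,0,0,0,-10],[100,0,0,0,0,0,-10],[100,0,0,0,0,0,-10],[100,0,0,0,0,0,-10],[100,0,0,0,0,0,-10],[100,0,0,0,0,0,-10]]]'
python3 -m inch '[[[100,0,0,0,0,0,-10],[100,0,0,0,0,0,-10],[100,0,0,0,0,0,-10],[100,0,0,0,0,0,0],[100,0,0,0,0,0,0]]]'
python3 - <<'E'
from h import *
w5=np.load("w5.npy",allow_pickle=True).item(); w1=np.load("w1.npy",allow_pickle=True).item()
C={n:viewer.camera(n) for n in ("side","wrist")}
p=finder.mark_of("wrist","knob_grip"); print([(q["position"],q["conf"]) for q in p[:2]])
print("w1,w5,side",tri([(w1,(341,107.5)),(w5,(218,90.7)),(C["side"],(251.5,201))]))
if p: print("w now",onz(C["wrist"],p[0]["position"],.055))
delta([.5012,.1566,.035],[180,0,168.6])
save(C["wrist"],"w8.png")
E
```

```text
time: 17.12
ee_pos: [0.5009, 0.156, 0.2807]
tcp_rot: [-180.0, -0.0, 139.0]
wrist_force: [-0.3, 0.2, 0.7]
opening: 0.0856
grasp_force: 0.0
time: 17.75
ee_pos: [0.5009, 0.156, 0.2808]
tcp_rot: [-180.0, -0.0, 168.4]
wrist_force: [-0.1, 0.8, 1.1]
opening: 0.0858
grasp_force: 0.0
[([280.7, 185.9], 0.76)]
w1,w5,side (array([0.50143652, 0.15683171, 0.05454485]), [np.float64(4.2), np.float64(0.6), np.float64(3.9)])
w now [0.50061524 0.15350413 0.055     ]
now 17.9 [0.501  0.156  0.2809] [-180.     -0.    168.52] q [ 17.3   2.9  13.5 100.6  -0.   28.8] F [-1.1  0.3  0.7] op 0.0854 g 0.0
shift mm(now axes) [-1.000e-01  6.000e-01  2.459e+02] after turn [-1.000e-01  6.000e-01  2.459e+02] rotvec [-0.   -0.   -0.08]
```

View pics/w8.png

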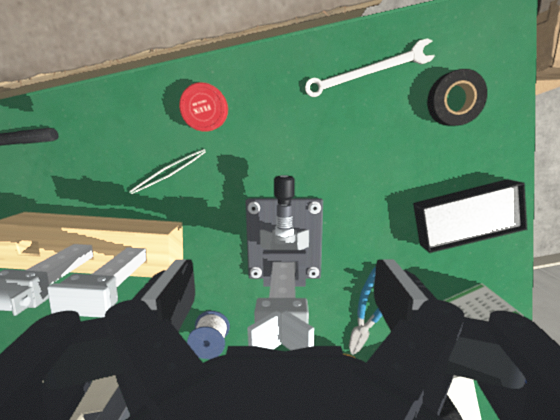

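Knob at (284,188) on the fingers' centre line, stand squared to the image; tin, tweezers and spool are clear of the descent. Measured knob height 0.0545.

```bash
python3 -m inch '[[[100,0,0,25,0,0,0],[100,0,0,40,0,0,0],[100,0,0,40,0,0,0],[100,0,0,40,0,0,0],[100,0,0,30,0,0,0],[100,0,0,25,0,0,0],[100,0,0,10,0,0,0],[100,0,0,0,0,0,0]]]'
python3 -m inch '[[[100,0,0,12,0,0,0],[100,0,0,12,0,0,0],[100,0,0,12,0,0,0],[100,0,0,0,0,0,0]]]'
python3 -m inch '[[[12,0,0,0,0,0,0],[12,0,0,0,0,0,0],[12,0,0,0,0,0,0],[12,0,0,0,0,0,0],[12,0,0,0,0,0,0],[12,0,0,0,0,0,0]]]' 90
```

```text
time: 18.9
ee_pos: [0.5008, 0.156, 0.0708]
tcp_rot: [-180.0, -0.0, 168.6]
wrist_force: [-0.9, -1.0, -0.2]
opening: 0.0851
grasp_force: 0.0
time: 19.4
ee_pos: [0.5002, 0.1558, 0.0336]
tcp_rot: [-179.9, -0.1, 168.6]
wrist_force: [0.2, 0.1, -0.2]
opening: 0.0856
grasp_force: 0.0
time: 20.15
ee_pos: [0.5011, 0.1557, 0.0355]
tcp_rot: [-180.0, 0.0, 168.6]
wrist_force: [-1.9, -3.4, 5.8]
opening: 0.0235
grasp_force: 88.2
```

Opening 23.5 mm is less than the 26 mm knob and there's an upward push: pads probably sit a bit high. Reopen, go lower, grip again.

```bash
python3 -m inch '[[[70,0,0,0,0,0,0],[70,0,0,0,0,0,0],[70,0,0,6,0,0,0],[70,0,0,0,0,0,0],[12,0,0,0,0,0,0],[12,0,0,0,0,0,0],[12,0,0,0,0,0,0],[12,0,0,0,0,0,0]]]' 90
python3 -c "
from h import *
c=viewer.camera('wrist'); d=viewer.camera('side')
save({'pixels':np.hstack([cv2.resize(c['pixels'][120:420,130:430],(400,400)),cv2.resize(d['pixels'][60:260,170:370],(400,400))])},'c9.png')
delta([.5012,.1566,.035],[180,0,168.6])"
```

```text
time: 21.15
ee_pos: [0.501, 0.1557, 0.0292]
tcp_rot: [-180.0, 0.0, 168.6]
wrist_force: [-2.7, -3.8, 5.7]
opening: 0.0238
grasp_force: 88.3
now 21.25 [0.501  0.1557 0.0292] [-1.7997e+02  1.0000e-02  1.6862e+02] q [ 17.3   2.6 -14.9  72.5  -0.   28.7] F [-2.8 -4.6  5.3] op 0.0238 g 88.3
shift mm(now axes) [-0.1  0.9 -5.8] after turn [-0.1  0.9 -5.8] rotvec [-0.03  0.01  0.02]
```

View pics/c9.png

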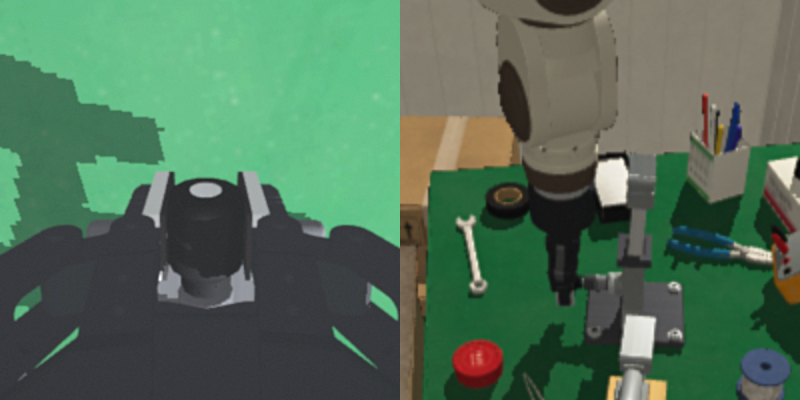

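Knob is squarely between the pads (same opening, so merely soft contact), and the rest is still up at its pin height. Pull.

```bash
python3 -m inch '[[[12,2,0,0,0,0,0],[12,3,0,0,0,0,0],[12,3,0,0,0,0,0],[12,3,0,0,0,0,0],[12,3,0,0,0,0,0],[12,2,0,0,0,0,0],[12,0,0,0,0,0,0],[12,0,0,0,0,0,0]]]' 100
python3 -c "
from h import *
delta([.5010,.1557,.029],[180,0,168.6])"
```

```text
time: 22.25
ee_pos: [0.4872, 0.1585, 0.0293]
tcp_rot: [-180.0, 0.2, 168.6]
wrist_force: [8.0, -7.5, -0.4]
opening: 0.0239
grasp_force: 98.8
now 22.25 [0.4872 0.1585 0.0293] [-179.97    0.24  168.58] q [ 18.1   0.7 -16.8  72.3  -0.1  29.5] F [ 8.  -7.5 -0.4] op 0.0239 g 98.8
shift mm(now axes) [-14.1  -0.    0.4] after turn [-14.1  -0.    0.3] rotvec [-0.03  0.24 -0.02]
```

```bash
python3 -m inch '[[[12,1.5,0,0,0,0,0],[12,1.5,0,0,0,0,0],[12,1,0,0,0,0,0],[12,0,0,0,0,0,0],[12,0,0,0,0,0,0]]]'
python3 -m inch '[[[12,1,0,0,0,0,0],[12,1,0,0,0,0,0],[12,0,0,0,0,0,0],[12,0,0,0,0,0,0]]]'
python3 - <<'E'
from h import *
C={n:viewer.camera(n) for n in ("scene","side")}
delta([.5010,.1557,.029],[180,0,168.6])
p={n:finder.mark_of(n,"vee_rest_head")[:1] for n in C}
print({n:(p[n][0]["position"],p[n][0]["conf"]) for n in p if p[n]})
if all(p.values()): print(tri([(C[n],p[n][0]["position"]) for n in C]))
E
```

```text
time: 22.88
ee_pos: [0.4853, 0.1589, 0.0294]
tcp_rot: [-180.0, 0.5, 168.5]
wrist_force: [19.5, -9.6, -7.1]
opening: 0.0234
grasp_force: 98.4
time: 23.38
ee_pos: [0.4853, 0.1589, 0.0296]
tcp_rot: [-180.0, 0.7, 168.5]
wrist_force: [31.3, -12.5, -13.8]
opening: 0.0238
grasp_force: 98.7
now 23.475 [0.4854 0.1589 0.0296] [-179.97    0.71  168.49] q [ 18.3   0.1 -17.4  71.9  -0.4  29.9] F [ 31.3 -11.8 -13.6] op 0.023 g 98.7
shift mm(now axes) [-16.   -0.    0.8] after turn [-16.   -0.1   0.6] rotvec [-0.04  0.71 -0.11]
{'scene': ([273.8, 179.8], 0.68), 'side': ([288.2, 166.7], 0.71)}
(array([0.58689891, 0.14231283, 0.16388107]), [np.float64(3.2), np.float64(3.2)])
```

At the stop (16.0 mm, force rising) and the head is down at z≈0.164, which matches the socket floor. Easing the overpull slightly, then handing in.

```bash
python3 -m inch '[[[12,-1,0,0,0,0,0],[12,0,0,0,0,0,0],[12,0,0,0,0,0,0],[12,0,0,0,0,0,0]]]'
python3 -c "
from h import *
delta([.5010,.1557,.029],[180,0,168.6])
o=bot.get_obs()
d=np.linalg.norm(o['ee_pos'][:2]-[.5010,.1557]); print(d)
if d>.0155 and o['grasp_force']>80: print(bot.job_done())"
```

```text
time: 24.08
ee_pos: [0.4853, 0.1589, 0.0295]
tcp_rot: [-180.0, 0.6, 168.5]
wrist_force: [25.9, -11.8, -9.7]
opening: 0.0232
grasp_force: 99.1
now 24.075 [0.4853 0.1589 0.0295] [-179.97    0.59  168.51] q [ 18.3   0.2 -17.3  72.   -0.3  29.8] F [ 25.9 -11.8  -9.7] op 0.0232 g 99.1
shift mm(now axes) [-16.   -0.    0.7] after turn [-16.   -0.1   0.5] rotvec [-0.03  0.59 -0.09]
0.01598668397433533
the job is handed in; nothing more can be done
None
```

The job is handed in at 24 s: the V-rest was released on the index pin, then dropped to the socket floor (head measured at z≈0.164 m), and the arm still holds the plunger at its 16 mm stop; I did not re-check the other rests and loose things at the end, and I viewed 13 pictures, over the limit of 10.

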